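# Lock the telescoping retaining bar across a parts tray

## Task

Secure the parts tray with its retaining bar: by the black knob, draw the telescoping bar out to full length until its orange lock button clicks up through the hole in the grey tube, then swing the bar across the tray's front until its yellow hook is on the steel pin and the red sprung latch has flipped shut behind the pin. Let go of the knob and leave the things in the tray and on the bench where they are.

Things in the scene. Friction and masses are not known exactly. Their poses are not given: they have to be found in the camera images.
- tray: Aluminium parts tray, 280 x 196 x 8 mm plate fixed to the bench, 28 mm high rims on three sides. Origin on the bench between the bar's pivot and the steel pin, 130 mm from the pivot, 90 mm from the pin; x points from pivot to pin, y into the tray. The bar turns about the vertical pivot from the pin line (closed) clockwise seen from above, towards -y (open); friction 1 N.
- slide (a joint): Outer tube: grey, 30 mm square, from 23 mm behind the pivot to 97 mm beyond it, z 22 to 52 mm. Value: how far the inner steel tube (20 x 18 mm) is drawn out of the outer tube, m; 0 = fully in, 0.065 = locked length (1.5 mm play). Needs 3 to 6 N to pull. The knob, hook and latch move with it; only at the locked length does the hook meet the pin.
- button (a joint): Orange sprung lock button, 12 mm diameter, on the inner tube. 0 to 0.001 = held down inside the outer tube, unseen; 0.010 = clicked up through the white-edged 15 mm hole in the outer tube's top (82 mm from the pivot), 5.5 mm above it. It pops up by itself at the locked length and then holds the tube both ways.
- latch (a joint): Red sprung latch, 23 mm long, 4 mm thick, across the mouth of the hook, hinged on the jaw nearer the pivot. 0 = shut; the pin pushes it inwards (up to 1.45 rad) as it enters and it springs shut behind the pin. The pin enters after 2 to 6 N at the hook. It does not open outwards.
- knob (a point): Point on the axis of the upright round black knob on the bar: 28 mm diameter, gripping height from z 61 to 98 mm above the bench (this point z = 85 mm, top 104 mm). It lies on the bar's centre line through the pivot, 115 mm from the pivot plus the slide value, so 180 mm from it when locked.
- hook_seat (a point): Where the axis of the pin lies in the yellow hook when it is pushed right home; on the bar's centre line, 40 mm beyond the knob, z = 38 mm. The mouth is 20 mm wide and opens in the closing direction; the latch crosses it 28 mm from this point, so the pin is caught, latch shut, once the bar has been turned right home (along the tray's x axis).
- pin_axis (a point): Axis of the fixed upright steel pin on the tray, 12 mm diameter (17 mm head at z 56 to 62 mm), at hook height z = 38 mm, 220 mm from the pivot along the tray's x axis.
- parts_box: Clear hinged parts box with screws, 76 x 106 x 36 mm, loose in the tray, leave alone. Origin under its middle.
- gauge_case: Small black case with a pink gasket line, 59 x 86 x 27 mm, loose in the tray, leave alone; like the parts box 20 mm or more clear of the closed bar. Origin under its middle.
- torch: White and black torch standing on its tail, 35 mm diameter, 172 mm high; bystander. Origin under its middle.
- kapton_roll: Amber tape roll lying flat, 68 mm diameter, 13 mm high; bystander.
- solder_spool: Blue spool of solder, 55 mm diameter, 45 mm high; bystander.
- screwdriver: Screwdriver with red handle, 197 mm long, 24 mm thick; bystander.

How it is judged:
By the outcome, as a careful person would: the job done as asked, in the order asked, and still so for the second after the job is handed in, with the robot touching nothing.
It also fails if it takes over 35 s, if anything falls off the work surface, if the arm or the gripper's body presses on something with over 40 N, if the wrist force passes 120 N, or if a joint passes its speed limit or range.

## Robot

A 6-joint arm with a two-finger parallel gripper is mounted at the origin on a cart in front of the work surface, level with it; the furniture and walls round the work are solid. World frame = base frame: x ahead of the robot, y to its left, z up, the work surface at z = 0. Lengths are in m, angles in rad, forces in N, time in s.
With the tool pointing down it reaches from about 0.35 to 0.925 m from the base axis. Payload 6.4 kg.
Tool frame: the origin (TCP) lies between the finger pads; the fingertips stand 8 mm ahead of it and the grasp point (between the pads) lies 11 mm behind it; z points along the fingers, y is the line along which they close (so a half turn about z gives the same grasp; the last joint's range is limited). The gripper opens to 85 mm and grips with 20 to 120 N. Pads are 22 mm wide; open, the fingers measure 114 mm over their backs; the gripper's body (76 mm by 85 mm) begins 54 mm behind the grasp point. The pads swing forward as they close: fully open they stand 13 mm farther back than shut.
Start: joints at [1.042, 0.245, 1.558, -0, 1.339, -0.174], TCP at [0.226, 0.61, 0.239] pointing down, gripper open.
Joint ranges: [-3.13, 3.13], [-1.02, 2.26], [0.13, 2.54], [-0.95, 4.09], [0.21, 2.88], [-2.74, 2.74]. Speed limits (rad/s): [2.57, 2.57, 3.14, 3.14, 3.14, 3.14].

## Interface

Orientations are given as [roll, pitch, yaw] about the fixed x, y, z axes, in that order (R = Rz(yaw) Ry(pitch) Rx(roll)).
In Python, from plant import ctrl, cam gives the robot as it stands (ctrl), with the cameras (cam).
- The arm moves only by the tool creep_tool, called as a command line: name --argument value ..., lists and objects as JSON in quotes. Schema: {"type":"object","properties":{"deltas":{"type":"object","properties":{"plan":{"type":"array","items":{"type":"array","items":{"type":"number"},"minItems":6,"maxItems":6},"minItems":1,"maxItems":8}},"additionalProperties":false,"required":["plan"]},"aperture":{"type":"number"},"grip_n":{"type":"number"},"only":{"type":"string"},"quiet":{"type":"boolean"},"lines":{"type":"string"}},"required":["deltas"],"additionalProperties":false}. deltas is an object whose key "plan" holds a list of rows, 1 to 8 of them, each of 6 numbers: dx, dy, dz in parts of the range, where 1.0 means 0.75 m, then a rotation vector rx, ry, rz in normalised numbers (1 is 2 rad); each row shifts and turns the commanded pose from where the row before left it, along the tool's axes as they then stand; what a row does not reach is not made up. A row lasts 1/8 s, in which the tool goes at most 0.0625 m and 0.188 rad, less where a joint would pass 70% of its speed; a pose out of reach is approached as far as the arm can. aperture is the opening from 0.0 (shut) to 1.0 (fully open), set as the call begins (left out keeps the last). The fingers move at their own pace and stop on an object; grip_n is the grip in N (left out, the last holds). Time passes only in rows, so rows that do not move let the fingers close. The tool returns the time, the measured TCP pose, the force, the opening and the grip force at its end. only (a regular expression) keeps the lines of the reply that match it, lines (a string "A,B") keeps lines A to B, and quiet returns only ok. No shift or turn number may pass 1 either way. Input that does not fit is refused with a message, and nothing moves.
- ctrl.state(): the state, without advancing time (a new reading comes with each control period).
- cam.snapshot(name): name is "side" or "top"; returns a dict with "frame" (384x512x3 uint8, red, green, blue), "fx", "fy", "cx", "cy" (pixels), "rvec" (rotation vector, rad) and "tvec" (3), from world to camera coordinates, as OpenCV has them. Camera axes: x right, y down, z forward; pixel columns grow to the right and rows downward; lengths in m; the calibration is good to about 2 mm. A picture is of the moment at which its call begins. There is no depth.
- ctrl.sign_off(): hands the job in; it is judged then, once.
The state is a dict: "time_s": time; "joint_pos": joint angles; "joint_vel": joint speeds; "tau": joint torques, N m; "eef_pos": TCP position; "orientation": TCP orientation; "ft_force": force on the tool from outside, world axes, zero at the start; "torque": the same for the moment, N m; "width": opening from 0.0 (shut) to 1.0 (fully open); "finger_force": force on a finger pad.
Only numpy, scipy, OpenCV 4.12 (cv2) and the standard library are available. Lean on these libraries where they do the work, as an engineer would, in place of code of your own. Each camera call takes 0.05 s, during which the arm holds its last target. There are 200 camera calls.

## Working session

There is one attempt and no reset: what is moved stays moved. The work goes in short steps, Python scripts to look and compute and a tool call to move; the robot and the scene stay as the last step left them, time stands still between calls to the robot, and variables do not carry over. Pictures are saved under pics/ and viewed, at most 10 in all, crops included, and the job is handed in when it is done.

```bash
ls; mkdir -p pics
```

Run:
```python
from plant import ctrl, cam
import cv2,pickle
for n in("top","side"):
    s=cam.snapshot(n); pickle.dump(s,open(f"{n}0.pkl","wb")); cv2.imwrite(f"pics/{n}0.png",cv2.resize(s["frame"][:,:,::-1],(800,600),interpolation=cv2.INTER_CUBIC))
    print(n,s["fx"],s["cx"],s["cy"],s["rvec"],s["tvec"])
print(ctrl.state())
```

```text
pics
plant.py
top 366.99792358819707 252.64812968014562 192.48968024242023 [ 2.21734332 -2.20025671  0.02445907] [0.23648564 0.40084775 0.91441318]
side 452.99389757669917 257.67902264209204 186.89322969243364 [ 2.57556194 -0.02252803 -0.00975667] [-0.39333477  0.24215368  0.93220186]
{'time_s': 0.1, 'joint_pos': array([ 1.04186399e+00,  2.45786178e-01,  1.55889990e+00, -8.78463355e-06,
        1.33871703e+00, -1.74122913e-01]), 'joint_vel': array([-0.00013468,  0.00028423, -0.0043475 ,  0.00085415, -0.00094217,
        0.0004761 ]), 'tau': array([-5.07677687e-04, -4.30667496e+01, -3.27129507e+01, -1.38614823e-04,
        2.81488887e-03,  1.90659200e-06]), 'eef_pos': array([0.22557395, 0.60907471, 0.23825949]), 'orientation': array([-3.13980809e+00, -3.05235344e-04,  2.78678498e+00]), 'ft_force': array([-0.51580442,  0.25297782, -0.63316188]), 'torque': array([-0.02666455,  0.01940073,  0.00641137]), 'finger_force': 0.0, 'width': 1.001652502101162}
```

View pics/top0.png

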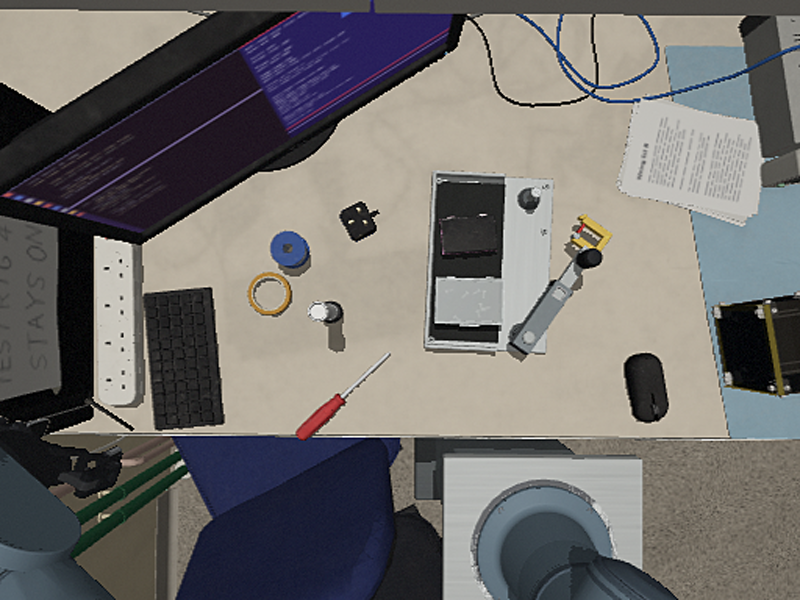

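View pics/side0.png

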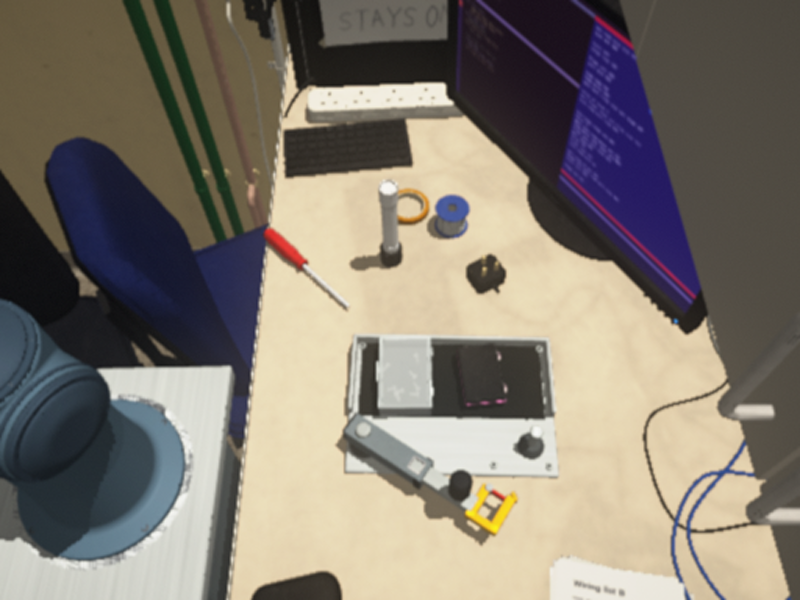

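The top view shows the pivot near (525,338), the knob near (590,257), the hook near (592,233) and the pin near (530,198), all in 800x600 pixels. In the side view the pivot is at (363,430), the knob at (460,484), the hook at (492,508) and the pin at (532,440). I'll zoom in on both.

Create h.py:
```python
import numpy as np,cv2,pickle
def ray(s,u,v):
    R=cv2.Rodrigues(np.array(s["rvec"],float))[0];t=np.array(s["tvec"],float)
    d=R.T@np.array([(u-s["cx"])/s["fx"],(v-s["cy"])/s["fy"],1]);return -R.T@t,d
def atz(s,u,v,z):
    c,d=ray(s,u,v);return c+d*(z-c[2])/d[2]
def proj(s,P):
    return cv2.projectPoints(np.array(P,float).reshape(-1,3),np.array(s["rvec"],float),np.array(s["tvec"],float),np.array([[s["fx"],0,s["cx"]],[0,s["fy"],s["cy"]],[0,0,1]]),None)[0].reshape(-1,2)
```

Run:
```python
import pickle,cv2,numpy as np
t=pickle.load(open("top0.pkl","rb"))["frame"];s=pickle.load(open("side0.pkl","rb"))["frame"]
a=cv2.resize(t[105:235,265:400],None,fx=4,fy=4,interpolation=cv2.INTER_CUBIC)
b=cv2.resize(s[210:345,215:345],None,fx=4,fy=4,interpolation=cv2.INTER_CUBIC)
cv2.imwrite("pics/ca.png",a[:,:,::-1]);cv2.imwrite("pics/cb.png",b[:,:,::-1]);print(a.shape,b.shape)
```

```text
(520, 540, 3) (540, 520, 3)
```

View pics/ca.png

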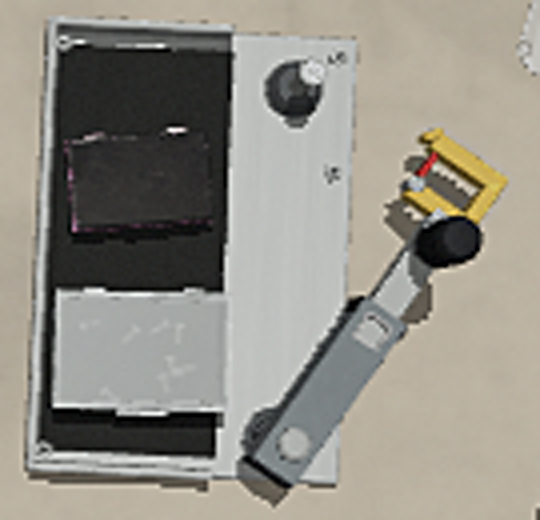

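View pics/cb.png

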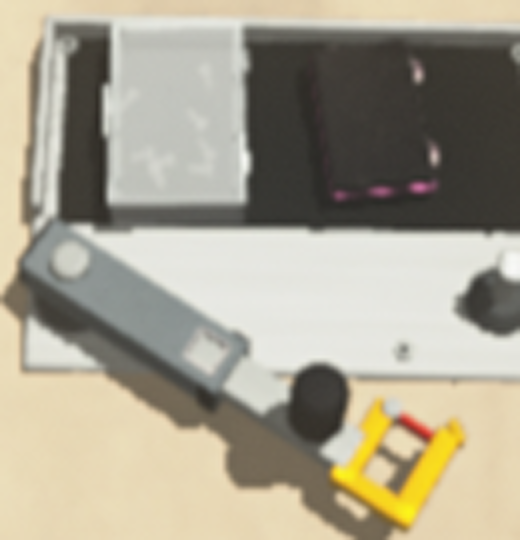

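The crops show these features:

| Feature | Top crop px | Side crop px |
|---|---|---|
| Pivot disc | (293,444) | (70,259) |
| Hole | (374,329) | (207,348) |
| Knob top | (449,241) | (320,388) |
| Pin head | (314,72) | (512,264) |

The hole is empty and no orange button shows. The hook's mouth faces the tray.

Run:
```python
from h import *
np.set_printoptions(precision=4,suppress=True)
t=pickle.load(open("top0.pkl","rb"));s=pickle.load(open("side0.pkl","rb"))
f=lambda X,o:(X+.5)/4-.5+o
P={"pivot":((293,444),(70,259),.053),"hole":((374,329),(207,348),.052),"knob":((449,241),(320,388),.100),"pin":((314,72),(512,264),.062)}
Q={}
for k,(a,b,z) in P.items():
    a=(f(a[0],265),f(a[1],105));b=(f(b[0],215),f(b[1],210))
    c1,d1=ray(t,*a);c2,d2=ray(s,*b)
    l=np.linalg.lstsq(np.c_[d1,-d2],c2-c1,rcond=None)[0]
    A=atz(t,*a,z);B=atz(s,*b,z);Q[k]=(A+B)[:2]/2
    print(k,A,B,"tri",(c1+l[0]*d1+c2+l[1]*d2)/2)
n=np.linalg.norm
p=Q["pivot"]
for k in("hole","knob","pin"):
    d=Q[k]-p;print(k,n(d),np.degrees(np.arctan2(d[1],d[0])))
```

```text
pivot [0.3446 0.0371 0.053 ] [0.3434 0.0383 0.053 ] tri [0.3441 0.0375 0.0549]
hole [ 0.4132 -0.011   0.052 ] [ 0.4108 -0.0084  0.052 ] tri [ 0.4119 -0.0098  0.0565]
knob [ 0.461  -0.0394  0.1   ] [ 0.4611 -0.0443  0.1   ] tri [ 0.4617 -0.0419  0.0926]
pin [0.5642 0.0273 0.062 ] [0.5621 0.028  0.062 ] tri [0.5629 0.0277 0.0633]
hole 0.0829150439660471 -34.87454205962451
knob 0.14154212180439396 -34.19804050603811
pin 0.21938825719797267 -2.618278823195152
```

The pivot-to-pin distance comes out at 219 mm (220 given) and the hole at 83 mm (82 given). The knob at 141.5 mm puts the slide at about 0.026, and the bar is about 32° open. I'll go to above the knob at (0.461,-0.042), staying higher than the torch.

The rows are not in the units I measure in: shifts go in shares of 0.75 m and turns go in shares of 2 rad. I convert before sending: -0.043 m / 0.75 = -0.0573, -0.036 m / 0.75 = -0.048.

creep_tool --deltas '{"plan":[[-0.048,-0.0573,0,0,0,0],[-0.048,-0.0573,0,0,0,0],[-0.048,-0.0573,0,0,0,0],[-0.048,-0.0573,0,0,0,0],[-0.048,-0.0573,0,0,0,0],[-0.048,-0.0573,0,0,0,0],[-0.048,-0.0573,0,0,0,0],[-0.048,-0.0573,0,0,0,0]]}' --aperture 1.0

```text
time_s: 1.1
eef_pos: [0.3764, 0.1852, 0.2391]
orientation: [3.142, 0.0, 2.787]
ft_force: [0.8, 0.1, 0.5]
width: 1.0
finger_force: 0.0
```

creep_tool --deltas '{"plan":[[-0.048,-0.0573,0,0,0,0],[-0.048,-0.0573,0,0,0,0],[-0.048,-0.0573,0,0,0,0],[-0.048,-0.0573,0,0,0,0],[0,0,0,0,0,0.0625],[0,0,0,0,0,0.062],[0,0,0,0,0,0]]}'

```text
time_s: 1.98
eef_pos: [0.4514, -0.0245, 0.2389]
orientation: [-3.141, -0.001, 2.539]
ft_force: [-0.1, 0.7, -0.4]
width: 0.999
finger_force: 0.0
```

In the tool's units: 0.05 m / 0.75 = 0.0667, -0.018 m / 0.75 = -0.024.

creep_tool --deltas '{"plan":[[-0.024,-0.012,0,0,0,0],[0,0,0.0667,0,0,0],[0,0,0.0667,0,0,0],[0,0,0.0533,0,0,0],[0,0,0.0333,0,0,0],[0,0,0,0,0,0],[0,0,0,0,0,0]]}'

```text
time_s: 2.85
eef_pos: [0.4625, -0.0427, 0.0754]
orientation: [3.141, 0.002, 2.538]
ft_force: [0.1, -0.5, 0.6]
width: 0.999
finger_force: 0.0
```

Run:
```python
from plant import ctrl, cam
import cv2,numpy as np
a=cam.snapshot("side")["frame"][190:370,200:380]
b=cam.snapshot("top")["frame"][100:280,270:400]
cv2.imwrite("pics/g1.png",cv2.resize(np.hstack([a,b]),None,fx=2.5,fy=2.5,interpolation=cv2.INTER_CUBIC)[:,:,::-1])
```

```text
(no output)
```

View pics/g1.png

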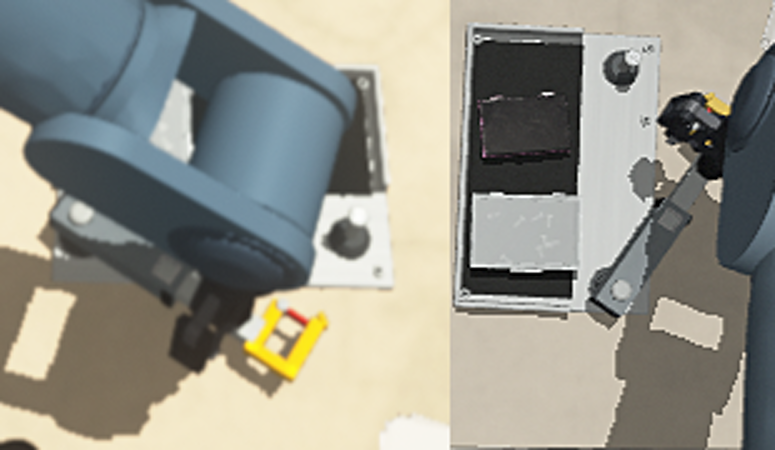

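The fingers straddle the knob with nothing touched, and the hole stays visible in both views: side crop (175,265), top crop (672,215). I'll close on the knob.

creep_tool --deltas '{"plan":[[0,0,0,0,0,0],[0,0,0,0,0,0],[0,0,0,0,0,0],[0,0,0,0,0,0],[0,0,0,0,0,0],[0,0,0,0,0,0]]}' --aperture 0.0 --grip_n 60

```text
time_s: 3.7
eef_pos: [0.4616, -0.0421, 0.0746]
orientation: [-3.142, 0.0, 2.538]
ft_force: [-1.3, 0.4, 4.8]
width: 0.304
finger_force: 58.8
```

In the tool's units: -0.008 m / 0.75 = -0.0107, -0.006 m / 0.75 = -0.008.

creep_tool --deltas '{"plan":[[-0.0107,0,0,0,0,0],[-0.0107,0,0,0,0,0],[-0.0107,0,0,0,0,0],[-0.008,0,0,0,0,0],[0,0,0,0,0,0]]}'

```text
time_s: 4.32
eef_pos: [0.4862, -0.0589, 0.0745]
orientation: [3.141, -0.001, 2.538]
ft_force: [-2.3, 2.3, 5.2]
width: 0.304
finger_force: 58.9
```

creep_tool --deltas '{"plan":[[-0.0053,0,0,0,0,0],[0,0,0,0,0,0]]}'

```text
time_s: 4.58
eef_pos: [0.4893, -0.061, 0.0745]
orientation: [3.141, -0.001, 2.538]
ft_force: [-2.1, 1.7, 7.1]
width: 0.307
finger_force: 59.0
```

In the tool's units: -0.002 m / 0.75 = -0.0027.

creep_tool --deltas '{"plan":[[-0.0027,0,0,0,0,0],[0,0,0,0,0,0]]}'

```text
time_s: 4.82
eef_pos: [0.4912, -0.0624, 0.0745]
orientation: [3.141, 0.0, 2.538]
ft_force: [-1.3, 1.2, 5.0]
width: 0.306
finger_force: 58.9
```

creep_tool --deltas '{"plan":[[-0.002,0,0,0,0,0],[0,0,0,0,0,0]]}'

```text
time_s: 5.08
eef_pos: [0.4924, -0.0632, 0.0745]
orientation: [3.141, -0.0, 2.538]
ft_force: [-1.1, 1.2, 5.2]
width: 0.308
finger_force: 58.9
```

creep_tool --deltas '{"plan":[[-0.002,0,0,0,0,0],[0,0,0,0,0,0]]}'

```text
time_s: 5.32
eef_pos: [0.4925, -0.0633, 0.0743]
orientation: [-3.142, -0.004, 2.538]
ft_force: [-6.7, 4.2, 8.7]
width: 0.307
finger_force: 59.4
```

Run:
```python
from plant import ctrl, cam
import cv2,numpy as np
a=cam.snapshot("side")["frame"][200:360,200:380]
b=cam.snapshot("top")["frame"][120:280,270:400]
cv2.imwrite("pics/g2.png",cv2.resize(np.hstack([a,b]),None,fx=2.5,fy=2.5,interpolation=cv2.INTER_CUBIC)[:,:,::-1])
```

```text
(no output)
```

View pics/g2.png

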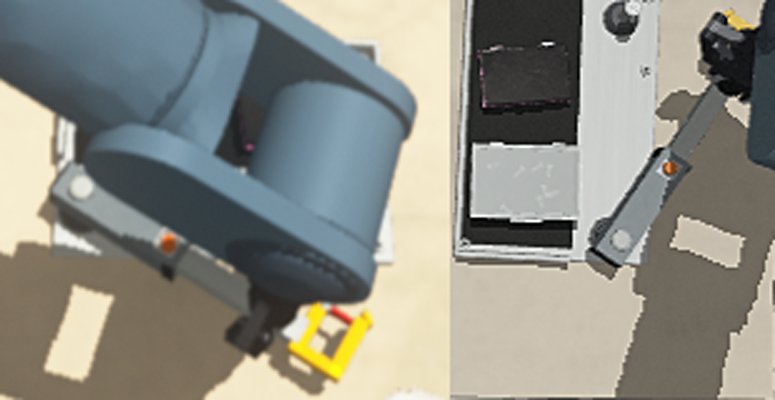

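The orange button is now up in the hole, at side crop (168,242) and top crop (669,168), and the force rose at the stop, so the bar is locked. Now I'll swing along an arc of r = 0.18 m.

In the tool's units: 0.009 m / 0.75 = 0.012, 0.0012 m / 0.75 = 0.0016, -0.05 rad / 2 = -0.025.

creep_tool --deltas '{"plan":[[0.0016,0.012,0,0,0,-0.025],[0.0003,0.012,0,0,0,-0.025],[0.0003,0.012,0,0,0,-0.025],[0.0003,0.012,0,0,0,-0.025],[0.0003,0.012,0,0,0,-0.025],[0.0003,0.012,0,0,0,-0.025],[0.0003,0.012,0,0,0,-0.025],[0,0,0,0,0,0]]}'

```text
time_s: 6.42
eef_pos: [0.518, -0.0058, 0.0743]
orientation: [3.142, -0.003, 2.889]
ft_force: [-7.0, 1.6, 8.2]
width: 0.307
finger_force: 59.3
```

Run:
```python
from plant import ctrl, cam
import numpy as np
p=ctrl.state()["eef_pos"];d=p[:2]-[.344,.0375];print(np.hypot(*d),np.arctan2(d[1],d[0]),"closed",np.arctan2(-.0098,.2192))
```

```text
0.17930374959537976 -0.24394797728028972 closed -0.044678277283013594
```

In the tool's units: 0.0036 m / 0.75 = 0.0048, 0.0001 m / 0.75 = 0.0001, -0.02 rad / 2 = -0.01.

creep_tool --deltas '{"plan":[[0.0008,0.0048,0,0,0,-0.01],[0.0001,0.0048,0,0,0,-0.01],[0.0001,0.0048,0,0,0,-0.01],[0,0,0,0,0,0]]}'

```text
time_s: 6.92
eef_pos: [0.5199, 0.0034, 0.0744]
orientation: [-3.14, -0.002, 2.948]
ft_force: [-5.1, -3.5, 7.4]
width: 0.305
finger_force: 59.2
```

creep_tool --deltas '{"plan":[[0.0001,0.0048,0,0,0,-0.01],[0.0001,0.0048,0,0,0,-0.01],[0.0001,0.0048,0,0,0,-0.01],[0,0,0,0,0,0]]}'

```text
time_s: 7.42
eef_pos: [0.5216, 0.0142, 0.0744]
orientation: [-3.14, -0.002, 3.008]
ft_force: [-4.6, -3.3, 8.2]
width: 0.302
finger_force: 59.2
```

Run:
```python
from plant import ctrl, cam
import numpy as np,cv2
p=ctrl.state()["eef_pos"];d=p[:2]-[.344,.0375];print(np.hypot(*d),np.arctan2(d[1],d[0]),"closed",np.arctan2(-.0098,.2192))
a=cam.snapshot("side")["frame"][200:360,200:380]
b=cam.snapshot("top")["frame"][100:260,270:400]
cv2.imwrite("pics/g3.png",cv2.resize(np.hstack([a,b]),None,fx=2.5,fy=2.5,interpolation=cv2.INTER_CUBIC)[:,:,::-1])
```

```text
0.1791204064316202 -0.130314002112005 closed -0.044678277283013594
```

View pics/g3.png

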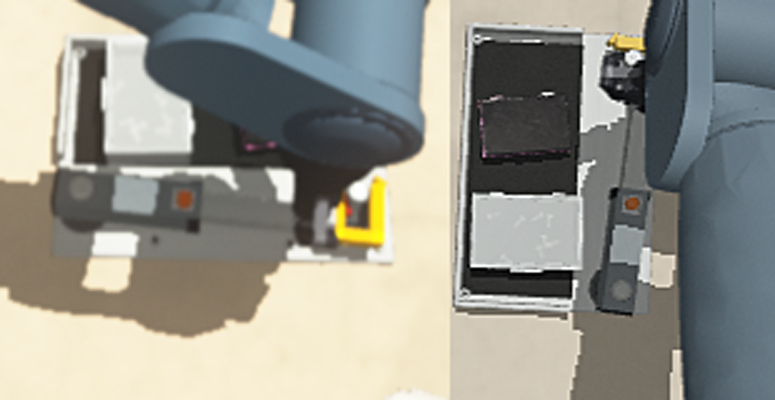

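The pin head, at side crop (362,188), is inside the mouth of the yellow hook and the latch is being pushed in. The button is still up. I'll go on until the force shows the hook is home.

In the tool's units: 0.0036 m / 0.75 = 0.0048, 0.0001 m / 0.75 = 0.0001, -0.02 rad / 2 = -0.01.

creep_tool --deltas '{"plan":[[0.0001,0.0048,0,0,0,-0.01],[0.0001,0.0048,0,0,0,-0.01],[0,0,0,0,0,0]]}'

```text
time_s: 7.9
eef_pos: [0.5224, 0.0217, 0.0745]
orientation: [-3.141, -0.001, 3.048]
ft_force: [-4.3, -0.8, 7.2]
width: 0.307
finger_force: 59.2
```

creep_tool --deltas '{"plan":[[0.0001,0.0048,0,0,0,-0.01],[0,0.0024,0,0,0,-0.005],[0,0,0,0,0,0]]}'

```text
time_s: 8.28
eef_pos: [0.5228, 0.0275, 0.0744]
orientation: [3.141, -0.001, 3.078]
ft_force: [-4.2, 1.1, 7.0]
width: 0.306
finger_force: 59.2
```

creep_tool --deltas '{"plan":[[0,0.002,0,0,0,-0.004],[0,0.0013,0,0,0,-0.003],[0,0,0,0,0,0]]}'

```text
time_s: 8.65
eef_pos: [0.5229, 0.0298, 0.0744]
orientation: [-3.141, -0.001, 3.092]
ft_force: [-3.3, 0.0, 7.3]
width: 0.311
finger_force: 59.3
```

Run:
```python
from plant import ctrl, cam
import numpy as np
p=ctrl.state()["eef_pos"];d=p[:2]-[.344,.0375];print(np.hypot(*d),np.arctan2(d[1],d[0]))
```

```text
0.17910195387827593 -0.042930460106587444
```

In the tool's units: 0.0012 m / 0.75 = 0.0016, -0.006 rad / 2 = -0.003.

creep_tool --deltas '{"plan":[[0,0.0016,0,0,0,-0.003],[0,0,0,0,0,0]]}'

```text
time_s: 8.9
eef_pos: [0.5229, 0.03, 0.0744]
orientation: [-3.14, -0.002, 3.098]
ft_force: [-4.1, -5.8, 6.9]
width: 0.308
finger_force: 59.5
```

creep_tool --deltas '{"plan":[[0,0.0013,0,0,0,-0.0025],[0,0,0,0,0,0]]}'

```text
time_s: 9.15
eef_pos: [0.523, 0.0301, 0.0744]
orientation: [-3.138, -0.002, 3.102]
ft_force: [-5.2, -8.8, 7.5]
width: 0.304
finger_force: 59.6
```

Run:
```python
from plant import ctrl, cam
import numpy as np,cv2
a=cam.snapshot("side")["frame"][200:360,200:380]
b=cam.snapshot("top")["frame"][100:260,270:400]
cv2.imwrite("pics/g4.png",cv2.resize(np.hstack([a,b]),None,fx=2.5,fy=2.5,interpolation=cv2.INTER_CUBIC)[:,:,::-1])
```

```text
(no output)
```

View pics/g4.png

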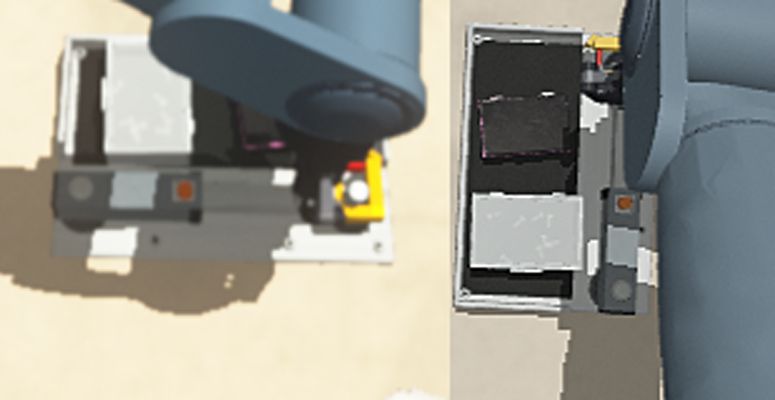

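The hook is hard against the pin, with a firm stop at y = 0.030 and 9 N. The red latch, at side crop (357,165), lies across the mouth behind the pin. I'll relax the push, let go and lift away.

In the tool's units: -0.0012 m / 0.75 = -0.0016, 0.0005 m / 0.75 = 0.0007.

creep_tool --deltas '{"plan":[[0.0007,-0.0016,0,0,0,0],[0,0,0,0,0,0]]}'

```text
time_s: 9.5
eef_pos: [0.5229, 0.0299, 0.0745]
orientation: [-3.14, -0.0, 3.101]
ft_force: [-2.6, -4.9, 4.9]
width: 0.306
finger_force: 59.3
```

creep_tool --deltas '{"plan":[[0,0,0,0,0,0],[0,0,0,0,0,0],[0,0,0,0,0,0],[0,0,0,0,0,0],[0,0,0,0,0,0],[0,0,0,0,0,0]]}' --aperture 1.0

```text
time_s: 10.25
eef_pos: [0.523, 0.0308, 0.0743]
orientation: [-3.142, 0.0, 3.103]
ft_force: [-0.0, 0.1, 0.1]
width: 1.0
finger_force: 0.0
```

creep_tool --deltas '{"plan":[[0,0,-0.0267,0,0,0],[0,0,-0.0533,0,0,0],[0,0,-0.0667,0,0,0],[0,0,-0.0667,0,0,0],[0.0667,0,0,0,0,0],[0.0667,0,0,0,0,0],[0.0533,0,0,0,0,0],[0,0,0,0,0,0]]}'

```text
time_s: 11.25
eef_pos: [0.3814, 0.0365, 0.234]
orientation: [-3.141, 0.001, 3.103]
ft_force: [0.4, 0.1, 0.2]
width: 1.0
finger_force: 0.0
```

Run:
```python
from plant import ctrl, cam
import numpy as np,cv2
a=cam.snapshot("side")["frame"][200:330,210:360]
b=cam.snapshot("top")["frame"][105:235,265:400]
cv2.imwrite("pics/g5.png",cv2.resize(np.hstack([a,b]),None,fx=2.8,fy=2.8,interpolation=cv2.INTER_CUBIC)[:,:,::-1])
```

```text
(no output)
```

View pics/g5.png

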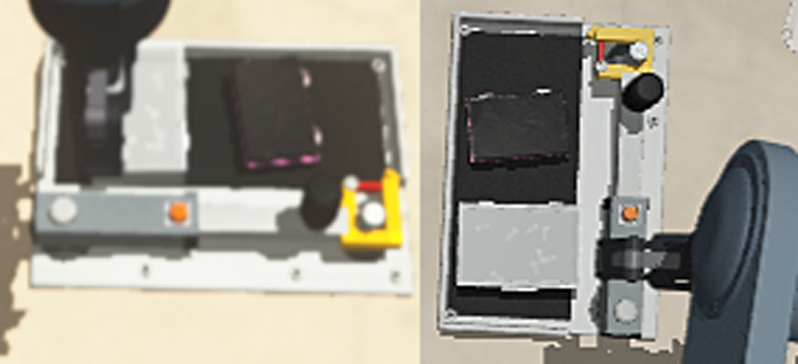

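The robot is clear. The bar is across the tray front with the orange button up at side crop (178,212), the pin in the hook at (372,213), and the red latch shut straight across the mouth at (370,186). The case and the parts box haven't moved.

```bash
python3 -c "
from plant import ctrl, cam
print(ctrl.sign_off())"
```

```text
the job is handed in; nothing more can be done
None
```

The bar is drawn out and locked with the orange button up, and the hook is home on the pin with the red latch shut behind it. The knob is released, the tray contents are undisturbed, and I handed the job in at about 11 s; no verdict was shown.

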